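Snap the lids home on a batch of cream jars

ROBOT

A 7-joint arm with a two-finger parallel gripper is mounted at the origin on the work surface. World frame = base frame: x ahead of the robot, y to its left, z up, the work surface at z = 0. Lengths are in m, angles in rad, forces in N, time in s.
With the tool pointing down it reaches from about 0.4 to 0.85 m from the base axis. Payload 10.4 kg.
Tool frame: the origin (TCP) lies between the finger pads; the fingertips stand 19 mm ahead of it and the grasp point (between the pads) is the TCP; x points along the fingers, y is the direction in which the jaws open and shut, and the axes are right-handed (so a half turn about x gives the same grasp; the last joint's range is limited). The gripper opens to 87 mm and grips with 3 to 60 N. Pads are 19 mm wide; open, the fingers measure 117 mm over their backs; the gripper's body (75 mm by 190 mm) begins 51 mm behind the grasp point.
Start: joints at [-1.288, 0.332, -0.065, 1.46, 0.022, 1.35, -0.088], TCP at [0.188, 0.596, 0.242] pointing down, gripper open.
Joint ranges: [-2.6, 2.6], [-0.5, 2.12], [-1.47, 1.34], [0.16, 2.42], [-1.27, 4.41], [0.06, 2.06], [-2.6, 2.6]. Speed limits (rad/s): [2.22, 2.22, 2.79, 2.79, 3.14, 3.14, 3.14].

INTERFACE

Orientations are given as a unit quaternion [x, y, z, w].
In Python, from bench import r gives the robot as it stands.
- The arm moves only by the tool drive_tool, never from a script. Its argument "motion" is a list of rows, each a list of 4 numbers: the shift along the tool's x, y, z in cm, then the turn about the tool's x in units of 5 degrees (1.0 is 5 degrees). In form: [[tx, ty, tz, twist], ...]. A call has 1 to 20 rows; each row is the pose to reach, as a shift and turn from the pose commanded when the call began, along the tool's axes at that moment; what a row does not reach only later rows make up. A row lasts 1/12 s, in which the tool goes at most 41.7 mm and 7.16 degrees, less where a joint would pass 70% of its speed; a pose out of reach is approached as far as the arm can. A call with a gripper value outside its range is refused whole. "grip" is the closure in counts, from 0 (fully open) to 255 (shut), set as the call begins (left out, the last holds). The fingers move at their own pace and stop on an object; "force" is the grip in N (left out, the last holds). Time passes only in rows, so rows that repeat a pose let the fingers close. It gives the time, the measured TCP pose, the force and the opening at its end, in the units of the state.
- r.read_state(): the state, without advancing time (a new reading comes with each control period).
- r.camera(name): name is "scene" or "top" or "wrist"; returns the picture (400x640x3 uint8, red, green, blue); there is no depth.
- r.calibration(name): a dict with "fx", "fy", "cx", "cy" (pixels), "dist" ([k1, k2, p1, p2, k3] as OpenCV has them; the pictures are not rectified), "xyz" and "orientation" of the camera in the world. Camera axes: x right, y up, looking along -z (the intrinsics and any distortion apply to the point x, -y, -z); pixel columns grow to the right and rows downward; lengths in m; the calibration is good to about 2 mm. A picture is of the moment at which its call begins: read the wrist's pose just before it. calibration takes no time and is no camera call; for the wrist camera it gives the pose at the moment of the call.
- r.close_job(): hands the job in, once; it reports no verdict.
The state is a dict: "time": time; "joint_positions": joint angles; "joint_vel": joint speeds; "joint_torque": joint torques, N m; "ee_pos": TCP position; "eef_rot": TCP orientation; "ft_force": force on the tool from outside, world axes, zero at the start; "torque": the same for the moment, N m; "width": finger opening in m.
Only numpy, scipy, OpenCV 4.12 (cv2) and the standard library are available. Lean on these libraries where they do the work, as an engineer would, in place of code of your own. Each camera call takes 0.05 s, during which the arm holds its last target.

TASK

Finish closing the three cream jars on the tray: put the matching lid from the bench on the jar that has none, and press down every lid that still stands proud, straight down on its middle, until it snaps fully home and sits level. Press firmly but stop once it has snapped; don't lean on the jars hard enough to crush them. Keep the jars standing on the tray and leave the other things on the bench where they are.

Things in the scene. Friction and masses are not known exactly. Their poses are not given: they have to be found in the camera images.
- tray: Low steel tray, 140 mm (its x) by 410 mm (its y, along which the three jars stand in a row about 125 mm apart), floor 4 mm thick, rim 12 mm high; fixed to the bench. Origin: centre of its underside on the bench, z up.
- jar_bare: White plastic cream jar, 66 mm across, shoulder 52 mm high, 51 mm neck tapering in at its top, 66 mm up, with a round snap bead; loose on the tray, about 0.25 kg, crushed by a push over 60 N. Origin: centre of its underside, z up. Stands anywhere in the row of three. This jar has no lid yet: the foil seal on its neck shows.
- jar_proud: White plastic cream jar, 66 mm across, shoulder 52 mm high, 51 mm neck tapering in at its top, 66 mm up, with a round snap bead; loose on the tray, about 0.25 kg, crushed by a push over 60 N. Origin: centre of its underside, z up. Stands anywhere in the row of three. Its lid was only laid on and is not snapped down.
- jar_closed: White plastic cream jar, 66 mm across, shoulder 52 mm high, 51 mm neck tapering in at its top, 66 mm up, with a round snap bead; loose on the tray, about 0.25 kg, crushed by a push over 60 N. Origin: centre of its underside, z up. Stands anywhere in the row of three. Its lid is already snapped fully home.
- lid_spare_center (a point): Black press-on lid, 61 mm across, 15 mm high, flat-topped, hollow below; 20 g. Point: its centre, 7.5 mm above its foot, z up. Lies on the bench in front of the tray, opening down; for the jar without a lid. Let down within 2 mm of the jar axis it settles level on the neck; it snaps on like lid_proud.
- lid_proud_center (a point): Black press-on lid, 61 mm across, 15 mm high, flat-topped, hollow below; 20 g. Point: its centre, 7.5 mm above its foot, z up. Lies loose on the neck of jar_proud, 7 mm proud. Laid on a jar, its foot stays 60 mm above the jar's underside; pushed down at its middle it resists with up to 6 to 13 N, then snaps down and stops hard with its foot at 53 mm (top at 68 mm).
- lid_closed_center (a point): Black press-on lid, 61 mm across, 15 mm high, flat-topped, hollow below; 20 g. Point: its centre, 7.5 mm above its foot, z up. It is snapped home on jar_closed, foot 53 mm above the jar's underside.
- small_lid: Bystander, loose: a smaller black lid, 42 mm across and 11 mm high, that fits none of these jars; on the bench in front of the tray. Origin: centre of its underside.
- amber_bottle: Bystander, loose: amber bottle with black cap, 54 mm across, 115 mm high, behind the tray. Origin: centre of its underside.
- spatula: Bystander, loose: spatula lying on the bench to the right of the lids. Origin: on it, at bench height.
- label_roll: Bystander, loose: paper label roll, 76 mm across, 45 mm high, to the left of the lids. Origin: centre of its underside.
- cal_weight: Bystander, loose: steel calibration weight, 34 mm across, 54 mm high, at the left. Origin: centre of its underside.
Things that resemble listed ones, but are neither listed nor needed, are in the scene too. Leave any yellow look-alike of the part that bears lid_proud_center alone.

How it is judged:
At the end, for the whole second after the job is handed in: Each of the three jars stands upright and still on the tray (within 0.05 rad, on its floor), with its own lid snapped home: the lid's centre at most 62.5 mm above the jar's underside (60.5 mm is fully home, 67.5 mm is proud), within 6 mm of the jar's axis and level with it within 0.05 rad (z of lid_closed_center in the frame of jar_closed between 0.0575 and 0.0625 m and horizontal distance between lid_closed_center and jar_closed below 0.006 m and angle between the z axis of lid_closed_center and the z axis of jar_closed, either way round below 0.05 rad and angle between each of jar_closed, jar_proud, jar_bare's own z axis and vertical below 0.05 rad and z of each of jar_closed, jar_proud, jar_bare in the frame of tray below 0.008 m and linear speed of each of jar_closed, jar_proud, jar_bare below 0.02 m/s and x of jar_closed in the frame of tray between -0.07 and 0.07 m and y of jar_closed in the frame of tray between -0.205 and 0.205 m and z of lid_proud_center in the frame of jar_proud between 0.0575 and 0.0625 m and horizontal distance between lid_proud_center and jar_proud below 0.006 m and angle between the z axis of lid_proud_center and the z axis of jar_proud, either way round below 0.05 rad and x of jar_proud in the frame of tray between -0.07 and 0.07 m and y of jar_proud in the frame of tray between -0.205 and 0.205 m and z of lid_spare_center in the frame of jar_bare between 0.0575 and 0.0625 m and horizontal distance between lid_spare_center and jar_bare below 0.006 m and angle between the z axis of lid_spare_center and the z axis of jar_bare, either way round below 0.05 rad and x of jar_bare in the frame of tray between -0.07 and 0.07 m and y of jar_bare in the frame of tray between -0.205 and 0.205 m); the robot touches nothing.
It fails at once if a jar is pressed on the tray with more than 60 N (contact force between any of jar_closed, jar_proud, jar_bare and tray above 60 N).
It fails at once if one of the bystanders (small lid, amber bottle, spatula, label roll, calibration weight) is moved by more than 30 mm (distance of any of small_lid, amber_bottle, spatula, label_roll, cal_weight from where it was at the start of the episode above 0.03 m).
It also fails if it takes over 45 s, if anything falls off the work surface, if the arm or the gripper's body presses on something with over 40 N, if the wrist force passes 120 N, or if a joint passes its speed limit or range.

## Working session

There is one attempt and no reset: what is moved stays moved. The work goes in short steps, Python scripts to look and compute and a tool call to move; the robot and the scene stay as the last step left them, time stands still between calls to the robot, and variables do not carry over. Pictures are saved under pics/ and viewed, and the job is handed in when it is done.

Besides the shell and the picture viewer there is one more tool, called by a JSON object that holds its "name" and its "arguments", one argument or row to a line. drive_tool: Moves the arm, as the interface text tells. Its arguments: {"type":"object","properties":{"motion":{"type":"array","items":{"type":"array","items":{"type":"number"}}},"grip":{"type":"number"},"force":{"type":"number"}},"required":["motion"]}

```bash
ls; mkdir -p pics; cat > h.py <<'E'
import numpy as np, cv2
from scipy.spatial.transform import Rotation as R
from bench import r
def ray(cal,u,v):
    K=np.array([[cal['fx'],0,cal['cx']],[0,cal['fy'],cal['cy']],[0,0,1]])
    p=cv2.undistortPoints(np.array([[[u,v]]],float),K,np.array(cal['dist'],float))[0,0]
    d=R.from_quat(cal['orientation']).apply([p[0],-p[1],-1.0])
    return np.array(cal['xyz']),d
def onplane(cal,u,v,z):
    o,d=ray(cal,u,v); return o+d*(z-o[2])/d[2]
def save(n,im): cv2.imwrite(n,im[:,:,::-1])
E
python3 - <<'E'
from h import *
s=r.read_state(); print(s)
for n in ("scene","top"):
    save(f"pics/{n}0.png",r.camera(n)); print(n,r.calibration(n))
E
```

```text
pics
{'time': 0.0, 'joint_positions': array([-1.28760763,  0.33288533, -0.06468599,  1.46096875,  0.02160494,
        1.34991911, -0.08852769]), 'joint_vel': array([ 5.73433954e-04, -6.36886889e-04,  1.95462344e-03, -8.22972074e-04,
       -7.02862993e-05, -4.82095261e-05, -2.04110900e-03]), 'joint_torque': array([ 3.43227284e-04, -6.23243380e+01,  2.50571757e-02, -3.89911759e+01,
       -6.12956216e-02,  3.95332847e-02,  1.50253636e-04]), 'ee_pos': array([0.18805439, 0.59563929, 0.2407324 ]), 'eef_rot': array([ 0.10717583,  0.69890868, -0.10822069,  0.69880489]), 'ft_force': array([-0.13536533, -0.63930886, -0.4028076 ]), 'torque': array([ 0.03409651,  0.00869941, -0.0163333 ]), 'width': 0.08685514362522082}
scene {'fx': 435.3337479869847, 'fy': 435.3337479869847, 'cx': 313.0364113430876, 'cy': 209.74555194427103, 'dist': array([-0.0004071,  0.       ,  0.       ,  0.       ,  0.       ]), 'xyz': array([1.18073135, 0.46031754, 0.9583017 ]), 'orientation': array([0.14465141, 0.30019622, 0.84870321, 0.41068366])}
top {'fx': 397.89051241119205, 'fy': 397.89051241119205, 'cx': 314.3492954668379, 'cy': 201.98065239779345, 'dist': array([-0.0301706,  0.       ,  0.       ,  0.       ,  0.       ]), 'xyz': array([0.51275463, 0.015771  , 1.19549846]), 'orientation': array([-0.03516689,  0.02795387,  0.70654391, -0.70624187])}
```

View pics/scene0.png

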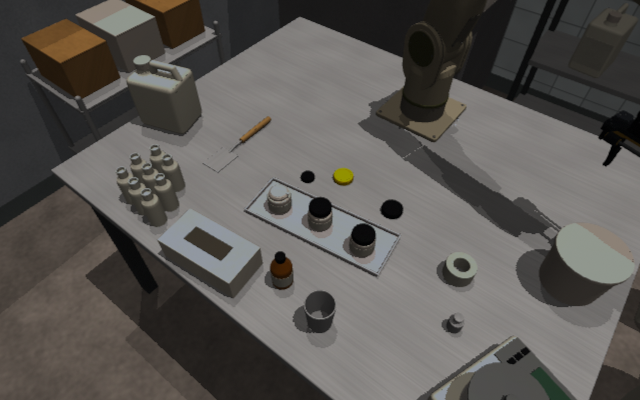

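View pics/top0.png

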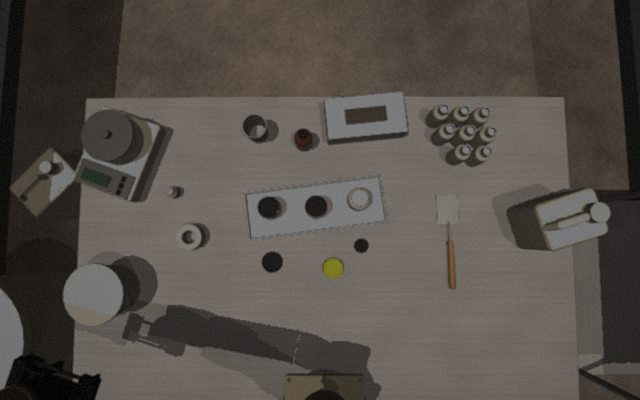

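The top view shows the tray around (315,207), with lidded jars at (269,207) and (316,206) and the bare jar at (359,198). Candidates for the spare lid:
- Black disc (272,261)
- Yellow look-alike (333,267)
- Smaller black lid (361,245)

The description points to the larger black disc at (272,261). I'll measure the sizes and check a crop.

```bash
python3 - <<'E'
from h import *
im=cv2.imread("pics/top0.png"); cal=r.calibration("top"); cs=r.calibration("scene")
g=im.max(2)
sc=cv2.imread("pics/scene0.png"); gs=sc.max(2)
def blobs(g,box,th):
    x0,y0,x1,y1=box
    m=np.zeros_like(g); m[y0:y1,x0:x1]=(g[y0:y1,x0:x1]<th)*255
    n,l,st,c=cv2.connectedComponentsWithStats(m)
    out=[]
    for i in range(1,n):
        if st[i,4]>60: out.append((c[i].round(1),st[i].tolist()))
    return out
for b in blobs(g,(240,180,390,290),32):
    u,v=b[0]; print("top",b, onplane(cal,u,v,0.015).round(4), onplane(cal,u,v,0.075).round(4))
    x,y,w,h,_=b[1]
    print("   w", np.linalg.norm(onplane(cal,x,v,.015)-onplane(cal,x+w,v,.015)).round(4))
for b in blobs(gs,(240,160,410,270),32):
    u,v=b[0]; print("scene",b, onplane(cs,u,v,0.015).round(4), onplane(cs,u,v,0.075).round(4))
a=cv2.resize(im[170:290,235:395],None,fx=5,fy=5,interpolation=cv2.INTER_CUBIC)
cv2.imwrite("pics/c1.png",cv2.convertScaleAbs(a,alpha=2)[:600])
a=cv2.resize(sc[160:275,240:410],None,fx=4.7,fy=4.7,interpolation=cv2.INTER_CUBIC)
cv2.imwrite("pics/c2.png",cv2.convertScaleAbs(a,alpha=2)[:600,:800])
E
```

```text
top (array([315.6, 205.9]), [306, 197, 20, 19, 240]) [0.6067 0.0241 0.015 ] [0.602  0.0237 0.075 ]
   w 0.0595
top (array([268. , 206.6]), [259, 198, 20, 19, 227]) [0.6048 0.166  0.015 ] [0.6001 0.1583 0.075 ]
   w 0.0597
top (array([360.5, 245.4]), [355, 240, 13, 12, 89]) [ 0.4898 -0.1083  0.015 ] [ 0.491 -0.102  0.075]
   w 0.0383
top (array([271.8, 261.7]), [263, 253, 19, 19, 231]) [0.442  0.1532 0.015 ] [0.4456 0.1462 0.075 ]
   w 0.0561
scene (array([307.2, 176.7]), [301, 171, 13, 12, 121]) [ 0.4959 -0.1053  0.015 ] [ 0.5395 -0.0694  0.075 ]
scene (array([319.8, 207.4]), [309, 198, 23, 20, 363]) [ 0.5657 -0.0039  0.015 ] [0.6048 0.0256 0.075 ]
scene (array([391.5, 209.2]), [381, 200, 22, 19, 316]) [0.4468 0.1569 0.015 ] [0.4935 0.1762 0.075 ]
scene (array([363. , 234.6]), [352, 224, 23, 22, 400]) [0.5682 0.1437 0.015 ] [0.6072 0.1638 0.075 ]
scene (array([279.8, 257.5]), [275, 252, 11, 12, 102]) [0.7599 0.0173 0.015 ] [0.7867 0.0455 0.075 ]
```

View pics/c1.png

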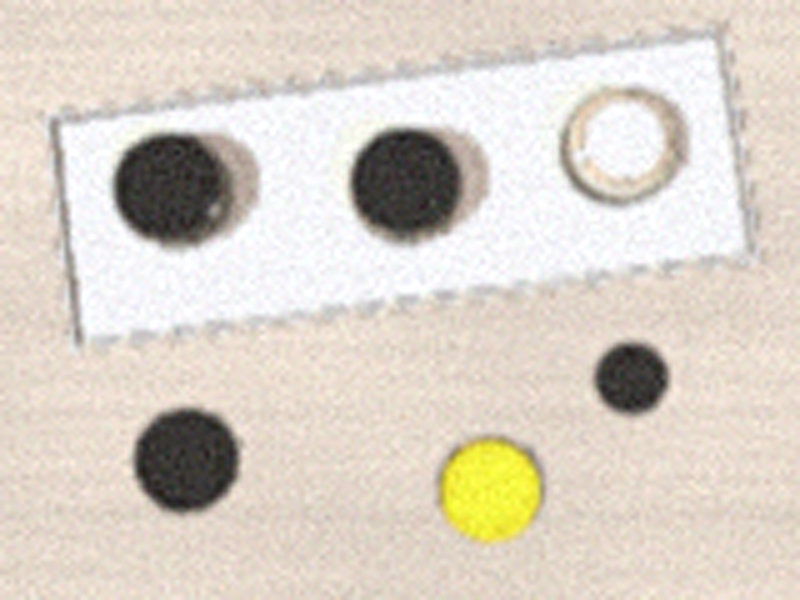

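View pics/c2.png

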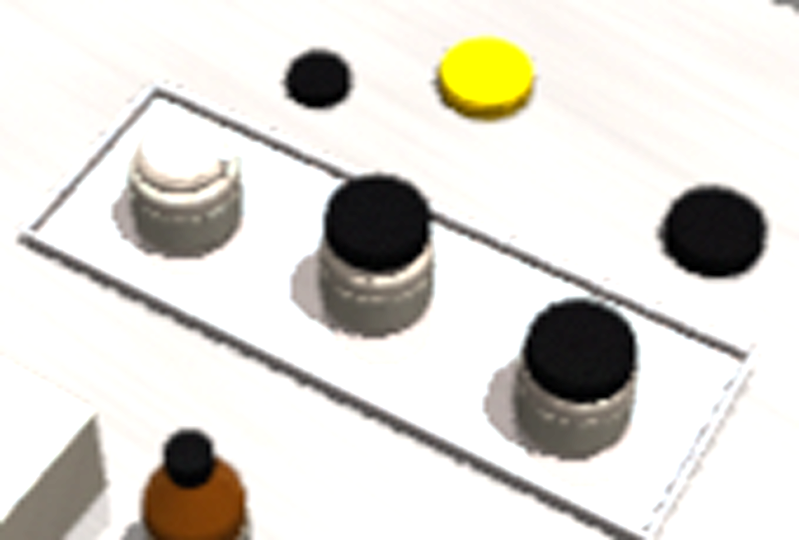

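The big black disc at (272,261) measures about 60 mm across, is black and lies in front of the tray, so it is the spare lid. Next I work out the route to hover above it.

```bash
cat >> h.py <<'E'
def go(target,s=None):
    s=s or r.read_state(); M=R.from_quat(s['eef_rot'])
    return (M.inv().apply(np.array(target)-s['ee_pos'])*100).round(2)
E
python3 - <<'E'
from h import *
s=r.read_state(); M=R.from_quat(s['eef_rot']).as_matrix(); print(M.round(3))
cal=r.calibration("top"); cs=r.calibration("scene")
print("bucket",onplane(cal,95,293,.2),onplane(cal,125,293,.0), onplane(cs,590,260,.2))
for z in(.15,.2,.25,.3): print(z,onplane(cs,592,250,z).round(3),onplane(cal,93,295,z).round(3))
print("hover",go([0.40,0.155,0.24]))
save("pics/w0.png",r.camera("wrist")); c=r.calibration("wrist"); print(c, M.T@(c['xyz']-s['ee_pos']))
E
```

```text
[[-0.     0.301  0.954]
 [-0.001  0.954 -0.301]
 [-1.    -0.001  0.   ]]
bucket [0.37369353 0.57487356 0.2       ] [0.34654779 0.595228   0.        ] [0.45311143 0.60625065 0.2       ]
0.15 [0.375 0.611 0.15 ] [0.361 0.608 0.15 ]
0.2 [0.425 0.602 0.2  ] [0.369 0.58  0.2  ]
0.25 [0.475 0.593 0.25 ] [0.376 0.551 0.25 ]
0.3 [0.525 0.583 0.3  ] [0.383 0.523 0.3  ]
hover [  0.13 -35.65  33.48]
{'fx': 334.988687473618, 'fy': 334.988687473618, 'cx': 317.7240271191523, 'cy': 197.4172462784435, 'dist': array([-0.05837106,  0.        ,  0.        ,  0.        ,  0.        ]), 'xyz': array([0.10885599, 0.6215669 , 0.38411958]), 'orientation': array([-0.12314034, -0.0896456 ,  0.58409354,  0.79726712])} [-0.14328363  0.00062765 -0.08329917]
```

View pics/w0.png

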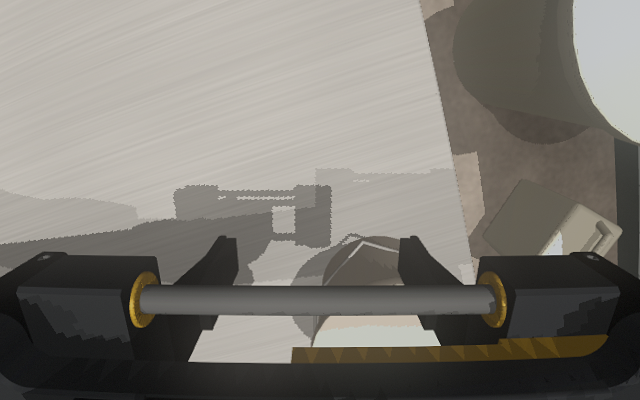

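```bash
python3 - <<'E'
from h import *
print(go([0.52,0.13,0.24]))
E
```

```text
[  0.13 -34.42  45.67]
```

{"name": "drive_tool", "arguments": {
  "motion": [
    [0,-17,23,0],
    [0,-34.4,45.7,0],
    [0,-34.4,45.7,0],
    [0,-34.4,45.7,0],
    [0,-34.4,45.7,0],
    [0,-34.4,45.7,0],
    [0,-34.4,45.7,0],
    [0,-34.4,45.7,0],
    [0,-34.4,45.7,0],
    [0,-34.4,45.7,0],
    [0,-34.4,45.7,0],
    [0,-34.4,45.7,0],
    [0,-34.4,45.7,0],
    [0,-34.4,45.7,0],
    [0,-34.4,45.7,0],
    [0,-34.4,45.7,0],
    [0,-34.4,45.7,0],
    [0,-34.4,45.7,0],
    [0,-34.4,45.7,0],
    [0,-34.4,45.7,0]
  ]
}}

```text
time: 1.82
ee_pos: [0.52, 0.1314, 0.2416]
eef_rot: [0.107, 0.699, -0.107, 0.699]
ft_force: [0.6, 0.1, 0.7]
width: 0.087
```

```bash
python3 - <<'E'
from h import *
s=r.read_state(); print(s['time'],s['ee_pos'],s['joint_positions'].round(2),s['joint_vel'].max())
save("pics/w1.png",r.camera("wrist"))
E
```

```text
1.8167 [0.51995938 0.13143294 0.24156758] [-0.66  0.13  0.36  1.72 -0.05  1.3   0.98] 0.005413218935199994
```

View pics/w1.png

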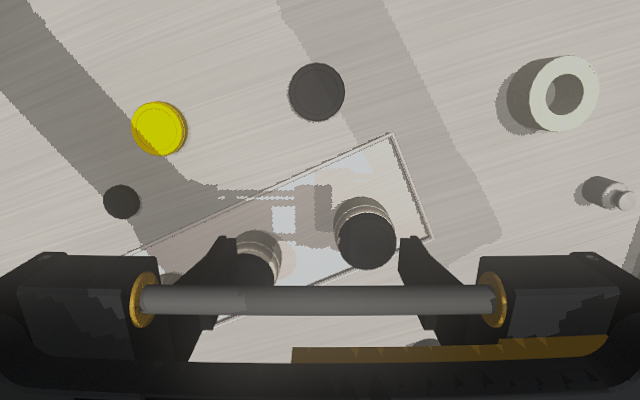

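Wrist view: spare lid at (316,92), left jar's lid at (366,240), middle jar partly hidden at (255,255). I'll fit the spare lid's outline and zoom in on the jars.

```bash
cat >> h.py <<'E'
def fit(im,box,th,hi=True,ch=None):
    x0,y0,x1,y1=box; g=im.max(2)[y0:y1,x0:x1]
    m=((g<th) if hi else (g>th)).astype(np.uint8)*255
    cs,_=cv2.findContours(m,cv2.RETR_EXTERNAL,cv2.CHAIN_APPROX_NONE)
    c=max(cs,key=cv2.contourArea); c=cv2.convexHull(c)+np.array([x0,y0])
    (u,v),(a,b),t=cv2.fitEllipse(c); return u,v,a,b,t,c
def circ(cal,c,z):
    P=np.array([onplane(cal,float(p[0][0]),float(p[0][1]),z)[:2] for p in c])
    A=np.c_[2*P,np.ones(len(P))]; x=np.linalg.lstsq(A,(P**2).sum(1),rcond=None)[0]
    return x[:2].round(4), round(float(np.sqrt(x[2]+x[0]**2+x[1]**2)*2),4)
E
python3 - <<'E'
from h import *
im=cv2.imread("pics/w1.png"); c=r.calibration("wrist")
print(im.max(2)[92,270:365:3])
for th in (90,110):
    f=fit(im,(270,45,365,140),th); print(np.round(f[:5],1),circ(c,f[5],.0075),circ(c,f[5],0.015),circ(c,f[5],0))
for f,n in((fit(im,(325,205,405,275),70),'L'),):
    print(n,np.round(f[:5],1),[ (z,circ(c,f[5],z)) for z in (.072,.079)])
a=cv2.resize(im[170:290,200:430],None,fx=3.4,fy=3.4,interpolation=cv2.INTER_CUBIC); cv2.imwrite("pics/c3.png",a)
E
```

```text
[190 189 188 187 185 187 106  83  78  82  82  80  80  79  80  79  79  79
  79  76  76  75  76  75  76 164 175 173 176 176 174 171]
[316.4  91.6  55.5  57.8   3.1] (array([0.4403, 0.1555]), 0.0601) (array([0.4403, 0.1555]), 0.0589) (array([0.4403, 0.1555]), 0.0613)
[316.3  91.7  56.3  58.4   8.3] (array([0.4403, 0.1554]), 0.0608) (array([0.4403, 0.1554]), 0.0596) (array([0.4403, 0.1553]), 0.062)
L [366.6 240.8  56.2  57.5  84.8] [(0.072, (array([0.5952, 0.1607]), 0.0612)), (0.079, (array([0.5918, 0.1606]), 0.0598))]
```

View pics/c3.png

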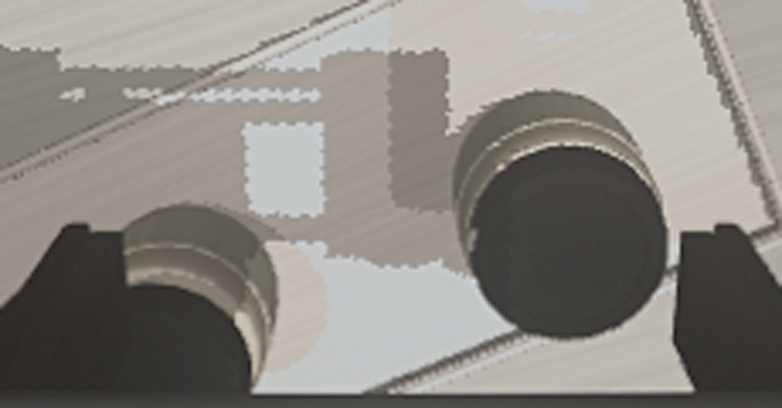

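```bash
python3 - <<'E'
from h import *
print(go([0.4405,0.155,0.08]),go([0.4405,0.155,0.023]))
E
```

```text
[16.16 -0.12 -8.3 ] [21.86 -0.12 -8.3 ]
```

{"name": "drive_tool", "arguments": {
  "motion": [
    [0,-0.1,-4.1,0],
    [2,-0.1,-8.2,0],
    [6,-0.1,-8.3,0],
    [10,-0.1,-8.3,0],
    [14,-0.1,-8.3,0],
    [17,-0.1,-8.3,0],
    [19,-0.1,-8.3,0],
    [20.5,-0.1,-8.3,0],
    [21.3,-0.1,-8.3,0],
    [21.8,-0.1,-8.3,0],
    [21.8,-0.1,-8.3,0],
    [21.8,-0.1,-8.3,0],
    [21.8,-0.1,-8.3,0]
  ]
}}

```text
time: 2.95
ee_pos: [0.4416, 0.1549, 0.0245]
eef_rot: [0.108, 0.698, -0.107, 0.699]
ft_force: [0.3, -0.4, -0.2]
width: 0.0867
```

```bash
python3 - <<'E'
from h import *
s=r.read_state(); print(s['time'],s['ee_pos'],s['ft_force'])
save("pics/w2.png",r.camera("wrist"))
E
```

```text
2.95 [0.44160981 0.15485402 0.02453754] [ 0.34854614 -0.39884977 -0.21615197]
```

View pics/w2.png

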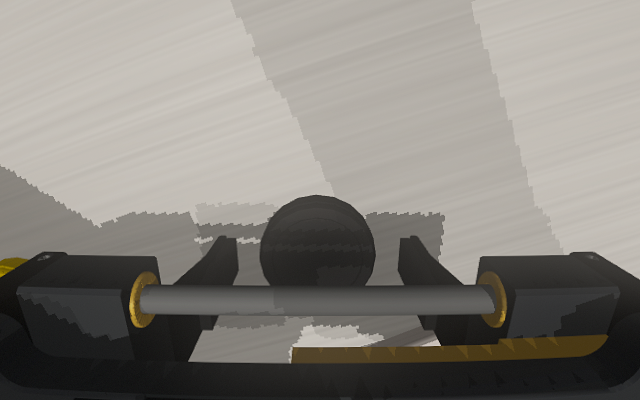

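The lid at (317,245) sits centred between the fingers. Closing the gripper.

{"name": "drive_tool", "arguments": {
  "motion": [
    [0.1,0,0,0],
    [0.1,0,0,0],
    [0.1,0,0,0],
    [0.1,0,0,0],
    [0.1,0,0,0],
    [0.1,0,0,0],
    [0.1,0,0,0],
    [0.1,0,0,0]
  ],
  "grip": 255,
  "force": 15
}}

```text
time: 3.67
ee_pos: [0.441, 0.1545, 0.0226]
eef_rot: [0.108, 0.699, -0.108, 0.699]
ft_force: [0.1, -0.2, 0.7]
width: 0.0613
```

```bash
python3 - <<'E'
from h import *
s=r.read_state(); print(s['time'],s['ee_pos'],s['ft_force'],s['width'])
# bare jar position from top (pic0)
print(go([0.50,-0.02,0.24]))
im=cv2.imread("pics/top0.png"); cal=r.calibration("top"); sc=cv2.imread("pics/scene0.png"); cs=r.calibration("scene")
print("bare top:",onplane(cal,359,198.5,.07), onplane(cal,360,199,.056))
print(onplane(cs,279.5,193,.07))
E
```

```text
3.6667 [0.44095507 0.15446716 0.02258552] [ 0.07050877 -0.18554014  0.7223117 ] 0.061253452845238684
[-21.74 -14.86  10.88]
bare top: [ 0.62334431 -0.0995567   0.07      ] [ 0.62327284 -0.10385098  0.056     ]
[ 0.62942036 -0.09328221  0.07      ]
```

```bash
python3 - <<'E'
from h import *
print(go([0.67,-0.115,0.24]))
E
```

```text
[-21.74 -18.8   29.95]
```

{"name": "drive_tool", "arguments": {
  "motion": [
    [-2,0,0,0],
    [-6,0,0,0],
    [-10,0,0,0],
    [-14,-1,1,0],
    [-17,-3,4,0],
    [-20,-5,7.5,0],
    [-21.7,-7,11,0],
    [-21.7,-9,14.5,0],
    [-21.7,-11,18,0],
    [-21.7,-13,21.5,0],
    [-21.7,-15.5,25,0],
    [-21.7,-17.5,28,0],
    [-21.7,-18.8,30,0],
    [-21.7,-18.8,30,0],
    [-21.7,-18.8,30,0]
  ]
}}

```text
time: 4.92
ee_pos: [0.6704, -0.1173, 0.2383]
eef_rot: [0.108, 0.699, -0.109, 0.698]
ft_force: [-0.1, 1.2, -0.9]
width: 0.0609
```

```bash
python3 - <<'E'
from h import *
s=r.read_state(); print(s['time'],s['ee_pos'],s['width'],abs(s['joint_vel']).max())
save("pics/w3.png",r.camera("wrist"))
E
```

```text
4.9167 [ 0.67040283 -0.11726899  0.2382605 ] 0.0608848931168841 0.04552223237372461
```

View pics/w3.png

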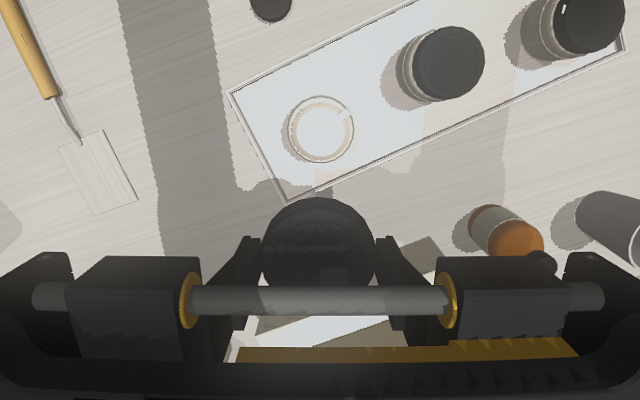

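Bare jar at (320,128), middle lid (447,63), left lid (590,20). The held lid's near rim runs around (318,198). I'll measure the jar axis and the held lid's offset from the TCP.

```bash
python3 - <<'E'
from h import *
im=cv2.imread("pics/w3.png"); c=r.calibration("wrist"); s=r.read_state()
cv2.imwrite("pics/c4.png",cv2.resize(im[80:280,230:420],None,fx=3,fy=3,interpolation=cv2.INTER_CUBIC)[:600])
M=R.from_quat(s['eef_rot'])
g=im.max(2)
# lid rim: per column first dark going down
pts=[]
for u in range(285,352,3):
    col=g[170:260,u]; k=np.where(col<75)[0]
    k=[i for i in k if (col[i:i+6]<75).all()]
    pts.append((u,170+k[0]-.5))
print(pts[::4])
zf=s['ee_pos'][2]-0.0226
from scipy.optimize import least_squares
for z in (zf,zf+.015):
    P=np.array([onplane(c,u,v,z) for u,v in pts])
    T=M.inv().apply(P-s['ee_pos'])  # tool coords
    f=least_squares(lambda q:np.hypot(T[:,1]-q[0],T[:,2]-q[1])-.0305,[0,0],loss='soft_l1',f_scale=.0005)
    print("lid tool y,z mm",(f.x*1000).round(2),"res",np.abs(f.fun).max()*1e3)
E
```

```text
[(285, np.float64(206.5)), (297, np.float64(200.5)), (309, np.float64(197.5)), (321, np.float64(196.5)), (333, np.float64(198.5)), (345, np.float64(203.5))]
lid tool y,z mm [ 0.4  -0.74] res 0.3115735183447689
lid tool y,z mm [ 0.39 -5.3 ] res 0.4492520651836543
```

View pics/c4.png

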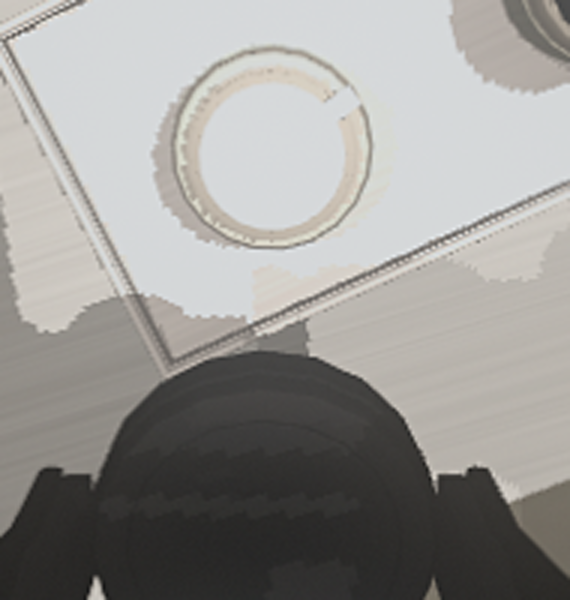

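```bash
python3 - <<'E'
from h import *
im=cv2.imread("pics/w3.png"); c=r.calibration("wrist")
hsv=cv2.cvtColor(im,cv2.COLOR_BGR2HSV)
print([tuple(int(t) for t in hsv[128,u]) for u in range(283,300,1)])
# foil extents by saturation, radial
def radial(u0,v0,r0,r1,fn):
    out=[]
    for a in np.arange(0,360,10):
        ca,sa=np.cos(np.radians(a)),np.sin(np.radians(a))
        rr=np.arange(r0,r1,.5)
        val=[fn(cv2.getRectSubPix(f32,(1,1),(float(u0+q*ca),float(v0+q*sa)))[0,0]) for q in rr]
        out.append((a,rr[int(np.argmin(val))],u0+rr[int(np.argmin(val))]*ca,v0+rr[int(np.argmin(val))]*sa))
    return out
f32=im.max(2).astype(np.float32)
o=radial(321,129.2,29,37,lambda x:x)
C=np.array([[[q[2],q[3]]] for q in o])
print([q[1] for q in o])
for z in (.050,.056): print("outer",z,circ(c,C,z))
f32=cv2.GaussianBlur(hsv[:,:,1].astype(np.float32),(3,3),0)
# foil edge: largest saturation rise
o=[]
for a in np.arange(0,360,10):
    if 310<=a<=350: continue
    ca,sa=np.cos(np.radians(a)),np.sin(np.radians(a)); rr=np.arange(19,30,.5)
    v=np.array([cv2.getRectSubPix(f32,(1,1),(float(320.8+q*ca),float(132+q*sa)))[0,0] for q in rr])
    k=np.argmax(np.diff(v)); o.append([[320.8+rr[k]*ca,132+rr[k]*sa]])
print("foil",[(z,circ(c,np.array(o),z)) for z in (.066,.07)], cv2.fitEllipse(np.array(o,np.float32)))
E
```

```text
[(14, 15, 183), (13, 17, 182), (13, 17, 182), (15, 17, 175), (18, 21, 145), (23, 23, 178), (30, 16, 212), (26, 20, 192), (17, 27, 181), (18, 27, 191), (16, 28, 198), (18, 28, 200), (18, 28, 200), (16, 16, 205), (90, 2, 214), (102, 6, 219), (105, 5, 218)]
[np.float64(32.0), np.float64(31.5), np.float64(32.0), np.float64(32.0), np.float64(32.0), np.float64(32.5), np.float64(32.0), np.float64(33.0), np.float64(33.0), np.float64(33.0), np.float64(33.5), np.float64(33.5), np.float64(33.5), np.float64(33.5), np.float64(34.0), np.float64(34.0), np.float64(34.0), np.float64(33.5), np.float64(34.0), np.float64(33.5), np.float64(34.0), np.float64(33.5), np.float64(34.0), np.float64(33.5), np.float64(33.5), np.float64(33.5), np.float64(33.5), np.float64(33.5), np.float64(33.0), np.float64(33.0), np.float64(32.5), np.float64(32.5), np.float64(33.0), np.float64(33.0), np.float64(32.0), np.float64(31.5)]
outer 0.05 (array([ 0.6253, -0.0981]), 0.0644)
outer 0.056 (array([ 0.6247, -0.098 ]), 0.0633)
foil [(0.066, (array([ 0.6256, -0.0981]), 0.0452)), (0.07, (array([ 0.6252, -0.098 ]), 0.0447))] ((320.3143615722656, 131.58473205566406), (48.57978057861328, 48.759376525878906), 38.96060562133789)
```

```bash
python3 - <<'E'
from h import *
print(go([.6256,-.0986,.13]),go([.6256,-.0986,.092]))
E
```

```text
[10.88  0.25 -4.75] [14.68  0.25 -4.75]
```

{"name": "drive_tool", "arguments": {
  "motion": [
    [0,0.2,-3,0],
    [3,0.25,-4.7,0],
    [6,0.25,-4.75,0],
    [9,0.25,-4.75,0],
    [11.5,0.25,-4.75,0],
    [13,0.25,-4.75,0],
    [14,0.25,-4.75,0],
    [14.5,0.25,-4.75,0],
    [14.5,0.25,-4.75,0],
    [14.5,0.25,-4.75,0]
  ]
}}

```text
time: 5.8
ee_pos: [0.6263, -0.098, 0.0955]
eef_rot: [0.108, 0.698, -0.107, 0.699]
ft_force: [0.4, -0.2, 0.1]
width: 0.0607
```

```bash
python3 - <<'E'
from h import *
s=r.read_state(); print(s['time'],s['ee_pos'],s['ft_force'],go([.6256,-.0986,.087]))
save("pics/w4.png",r.camera("wrist"));save("pics/s4.png",r.camera("scene")[150:280,230:420].repeat(4,0).repeat(4,1))
E
```

```text
5.8 [ 0.62633455 -0.09800044  0.09553943] [ 0.37563596 -0.22034503  0.07341794] [ 0.85 -0.08 -0.05]
```

View pics/w4.png

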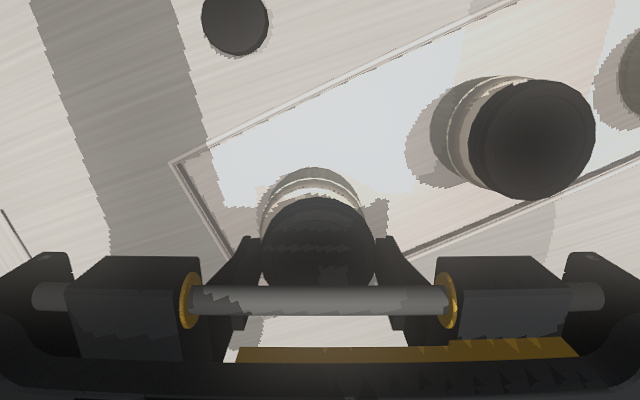

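View pics/s4.png

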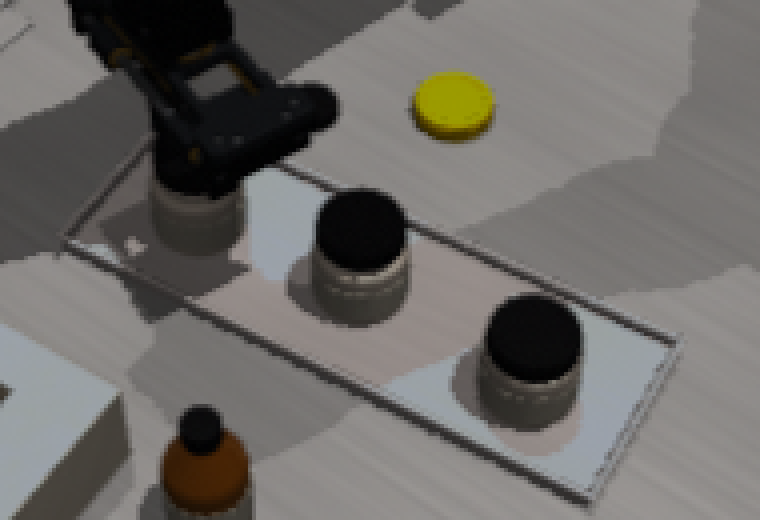

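The lid looks a little to one side of the jar's shoulder arc (columns 260–362), so I'll check that numerically before lowering.

```bash
python3 - <<'E'
from h import *
from scipy.optimize import least_squares
im=cv2.imread("pics/w4.png"); c=r.calibration("wrist"); s=r.read_state(); M=R.from_quat(s['eef_rot'])
cv2.imwrite("pics/c5.png",cv2.convertScaleAbs(cv2.resize(im[150:270,230:400],None,fx=4.7,fy=4.7,interpolation=cv2.INTER_CUBIC)))
for p in [(312,168),(260,215),(362,205)]:
    print(p,(M.inv().apply(onplane(c,*p,.056)-s['ee_pos'])*1e3).round(1))
E
```

```text
(312, 168) [ 39.8  -2.6 -42.7]
(260, 215) [ 39.8 -33.1 -14.8]
(362, 205) [ 39.8  26.2 -20.9]
```

View pics/c5.png

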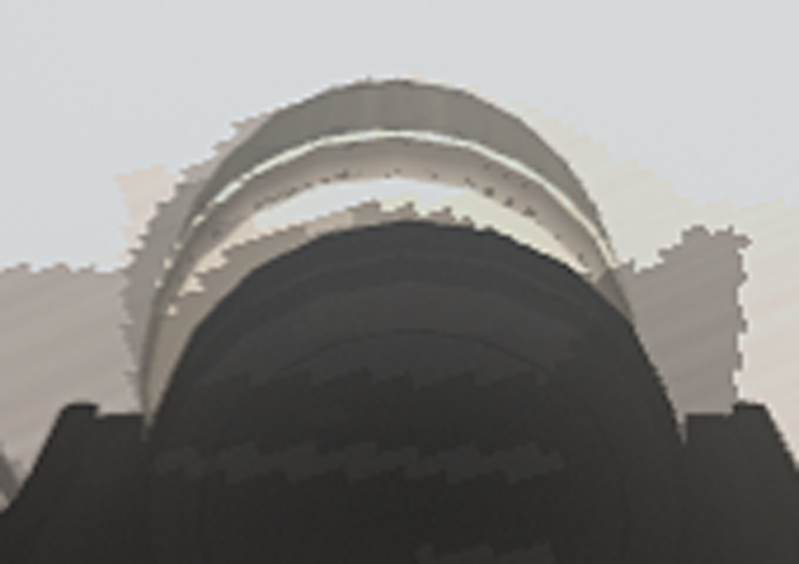

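```bash
python3 - <<'E'
from h import *
from scipy.optimize import least_squares
im=cv2.imread("pics/w4.png"); c=r.calibration("wrist"); s=r.read_state(); M=R.from_quat(s['eef_rot'])
g=im.max(2).astype(float)
# bright shoulder line: per column, first local bright rise below dark body band
pts=[]
for u in range(275,354,3):
    col=cv2.GaussianBlur(g,(3,3),0)[165:225,u]
    body=[i for i in range(1,len(col)-4) if col[i]<150]
    i=body[0]; d=np.diff(col[i:i+22]); k=i+int(np.argmax(d)); pts.append((u,165+k+.5))
print(pts)
for z,rad in((.056,.033),(.056,.0325),(.054,.033)):
    T=M.inv().apply(np.array([onplane(c,u,v,z) for u,v in pts])-s['ee_pos'])
    f=least_squares(lambda q:np.hypot(T[:,1]-q[0],T[:,2]-q[1])-rad,[0,0],loss='soft_l1',f_scale=.0005)
    print(z,rad,(f.x*1e3).round(2),(f.fun*1e3).round(1)[::4])
# lid foot
pts=[]
for u in range(288,349,3):
    col=g[170:260,u]; k=[i for i in range(80) if (col[i:i+6]<85).all()]; pts.append((u,170+k[0]-.5))
zf=s['ee_pos'][2]-.0226
T=M.inv().apply(np.array([onplane(c,u,v,zf) for u,v in pts])-s['ee_pos'])
f=least_squares(lambda q:np.hypot(T[:,1]-q[0],T[:,2]-q[1])-.0305,[0,0],loss='soft_l1',f_scale=.0005)
print("lid",(f.x*1e3).round(2),(f.fun*1e3).round(1)[::4])
E
```

```text
[(275, 202.5), (278, 188.5), (281, 186.5), (284, 184.5), (287, 183.5), (290, 181.5), (293, 180.5), (296, 179.5), (299, 178.5), (302, 178.5), (305, 177.5), (308, 177.5), (311, 176.5), (314, 177.5), (317, 177.5), (320, 177.5), (323, 177.5), (326, 178.5), (329, 179.5), (332, 180.5), (335, 181.5), (338, 193.5), (341, 184.5), (344, 186.5), (347, 188.5), (350, 191.5), (353, 205.5)]
0.056 0.033 [-2.47 -4.38] [-4.9 -0.3  0.2  0.5  0.5  0.2 -0. ]
0.056 0.0325 [-2.45 -4.92] [-4.7 -0.3  0.2  0.5  0.4  0.2  0.1]
0.054 0.033 [-2.49 -3.91] [-4.8 -0.3  0.2  0.5  0.4  0.2  0. ]
lid [ 0.64 -0.79] [ 0.1  0.  -0.2 -0.2  0.1  0.2]
```

The earlier pictures were paired with a calibration read later, while the arm was still settling. I'll retake this one properly synchronised at rest.

```bash
cat > m.py <<'E'
from h import *
from scipy.optimize import least_squares
def meas(name):
    s=r.read_state(); c=r.calibration("wrist"); rgb=r.camera("wrist"); save(name,rgb)
    print(s['time'],s['ee_pos'].round(4),abs(s['joint_vel']).max().round(4),s['ft_force'].round(1))
    im=rgb[:,:,::-1]; M=R.from_quat(s['eef_rot']); g=im.max(2).astype(float); gb=cv2.GaussianBlur(g,(3,3),0)
    pts=[]
    for u in range(278,352,3):
        col=gb[155:225,u]; body=[i for i in range(1,len(col)-4) if col[i]<150]
        if not body: continue
        i=body[0]; d=np.diff(col[i:i+18]); pts.append((u,155+i+int(np.argmax(d))+.5))
    def f(pts,z,rad):
        T=M.inv().apply(np.array([onplane(c,u,v,z) for u,v in pts])-s['ee_pos'])
        q=least_squares(lambda q:np.hypot(T[:,1]-q[0],T[:,2]-q[1])-rad,[0,0],loss='soft_l1',f_scale=.0003); return q.x*1e3,np.median(abs(q.fun))*1e3
    j=f(pts,.056,.033); print("jar",j)
    p2=[]
    for u in range(288,349,3):
        col=g[170:260,u]; k=[i for i in range(80) if (col[i:i+6]<85).all()]
        if k: p2.append((u,170+k[0]-.5))
    l=f(p2,s['ee_pos'][2]-.0226,.0305); print("lid",l)
    print("jar world",s['ee_pos']+M.apply([0,*(j[0]/1e3)]),"shift jar-lid tool y,z cm",((j[0]-l[0])/10).round(2))
E
python3 -c "
from m import *
meas('pics/w5.png')"
```

```text
5.9 [ 0.6266 -0.0984  0.0959] 0.0031 [ 0.3 -0.2  0.7]
jar (array([-1.98073206, -4.860036  ]), np.float64(0.17825960245620998))
lid (array([ 0.64304533, -0.79396004]), np.float64(0.1364421356456029))
jar world [ 0.62136467 -0.09883991  0.09585877] shift jar-lid tool y,z cm [-0.26 -0.41]
```

```bash
python3 - <<'E'
from h import *
for n,box in(("top",(343,184,376,214)),("scene",(262,180,298,216))):
    im=cv2.imread(f"pics/{n}0.png"); x0,y0,x1,y1=box
    cv2.imwrite(f"pics/z{n}.png",cv2.convertScaleAbs(cv2.resize(im[y0:y1,x0:x1],None,fx=16,fy=16,interpolation=cv2.INTER_NEAREST),alpha=1.4))
E
```

```text
(no output)
```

View pics/ztop.png

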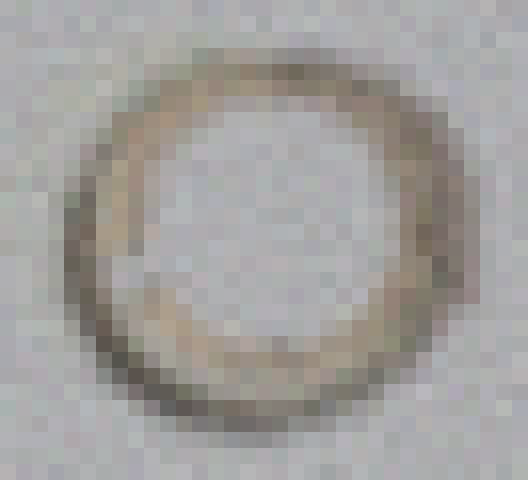

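View pics/w5.png

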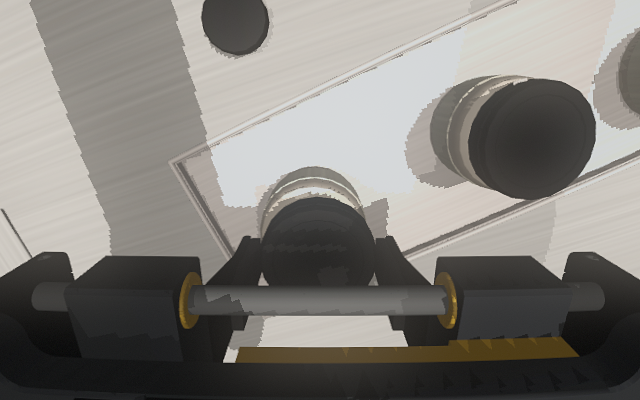

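```bash
python3 - <<'E'
from h import *
im=cv2.imread("pics/w5.png"); cv2.imwrite("pics/c6.png",cv2.resize(im[155:215,250:370],None,fx=6.6,fy=6.6,interpolation=cv2.INTER_NEAREST))
c=r.calibration("wrist"); s=r.read_state(); M=R.from_quat(s['eef_rot'])
print(s['time'],s['ee_pos'])
for v in range(164,196,3): 
    print(v,im[v,311],[(z,(M.inv().apply(onplane(c,311,v,z)-s['ee_pos'])*1e3)[1:].round(1)) for z in(.004,.056,.07)])
E
```

```text
5.95 [ 0.62652731 -0.09846844  0.09574933]
164 [218 216 214] [(0.004, array([ -4.2, -34.1])), (0.056, array([ -3.1, -45. ])), (0.07, array([ -2.8, -48. ]))]
167 [107 111 115] [(0.004, array([ -4.2, -32. ])), (0.056, array([ -3.1, -43.3])), (0.07, array([ -2.8, -46.4]))]
170 [122 129 131] [(0.004, array([ -4.2, -29.8])), (0.056, array([ -3.1, -41.6])), (0.07, array([ -2.8, -44.8]))]
173 [119 127 130] [(0.004, array([ -4.2, -27.6])), (0.056, array([ -3.1, -39.9])), (0.07, array([ -2.9, -43.2]))]
176 [123 132 134] [(0.004, array([ -4.2, -25.3])), (0.056, array([ -3.2, -38.2])), (0.07, array([ -2.9, -41.6]))]
179 [121 128 134] [(0.004, array([ -4.2, -23.1])), (0.056, array([ -3.2, -36.4])), (0.07, array([ -2.9, -40. ]))]
182 [130 138 145] [(0.004, array([ -4.3, -20.9])), (0.056, array([ -3.2, -34.7])), (0.07, array([ -2.9, -38.4]))]
185 [149 160 169] [(0.004, array([ -4.3, -18.6])), (0.056, array([ -3.2, -32.9])), (0.07, array([ -2.9, -36.8]))]
188 [216 216 213] [(0.004, array([ -4.3, -16.3])), (0.056, array([ -3.2, -31.2])), (0.07, array([ -2.9, -35.2]))]
191 [208 208 206] [(0.004, array([ -4.3, -14.1])), (0.056, array([ -3.2, -29.4])), (0.07, array([ -2.9, -33.5]))]
194 [131 140 148] [(0.004, array([ -4.3, -11.8])), (0.056, array([ -3.2, -27.6])), (0.07, array([ -2.9, -31.9]))]
```

View pics/c6.png

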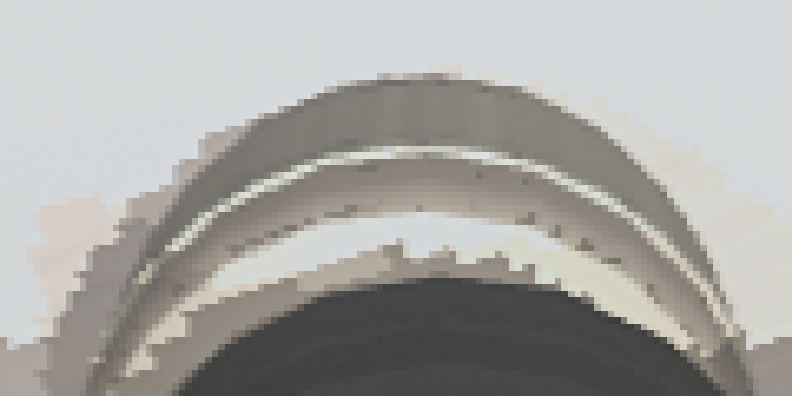

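The bright line I fitted is a mid-body seam, also visible in the scene crop, and not the shoulder. The base edge (row 166) and true shoulder edge (row 186) put the tool-z offset near zero. The sideways offset of about -2.7 mm agrees with the far view and the top view once both are corrected. I'll shift by that amount and check again.

{"name": "drive_tool", "arguments": {
  "motion": [
    [0,-0.27,-0.03,0],
    [0.3,-0.27,-0.03,0],
    [0.3,-0.27,-0.03,0],
    [0.3,-0.27,-0.03,0],
    [0.3,-0.27,-0.03,0],
    [0.3,-0.27,-0.03,0]
  ]
}}

```text
time: 6.45
ee_pos: [0.6248, -0.1009, 0.0915]
eef_rot: [0.108, 0.699, -0.108, 0.699]
ft_force: [-0.3, -0.2, 0.1]
width: 0.0612
```

```bash
cat > m2.py <<'E'
from h import *
from scipy.optimize import least_squares
def meas(name,us=range(281,346,3)):
    s=r.read_state(); c=r.calibration("wrist"); rgb=r.camera("wrist"); save(name,rgb)
    print(s['time'],s['ee_pos'].round(4),abs(s['joint_vel']).max().round(4),s['ft_force'].round(1))
    im=rgb[:,:,::-1]; M=R.from_quat(s['eef_rot']); g=im.max(2).astype(float)
    def f(pts,z,rad):
        T=M.inv().apply(np.array([onplane(c,u,v,z) for u,v in pts])-s['ee_pos'])
        q=least_squares(lambda q:np.hypot(T[:,1]-q[0],T[:,2]-q[1])-rad,[0,0],loss='soft_l1',f_scale=.0003); return (q.x*1e3).round(2),(np.median(abs(q.fun))*1e3).round(2)
    base=[];foot=[]
    for u in us:
        col=g[140:240,u]
        k=[i for i in range(90) if (col[i:i+3]<150).all()]
        if k: base.append((u,140+k[0]-.5))
        k=[i for i in range(90) if (col[i:i+6]<85).all()]
        if k: foot.append((u,140+k[0]-.5))
    print("base",f(base[4:-4],.004,.033)); print("foot",f(foot,s['ee_pos'][2]-.0226,.0305))
    cv2.imwrite(name.replace('.png','c.png'),cv2.resize(im[140:240,250:370],None,fx=6,fy=6,interpolation=cv2.INTER_NEAREST))
E
python3 -c "
from m2 import *
meas('pics/w6.png')"
```

```text
6.45 [ 0.6248 -0.1009  0.0915] 0.0013 [-0.3 -0.2  0.1]
base (array([0.82, 1.57]), np.float64(0.23))
foot (array([ 0.7 , -0.81]), np.float64(0.16))
```

View pics/w6c.png

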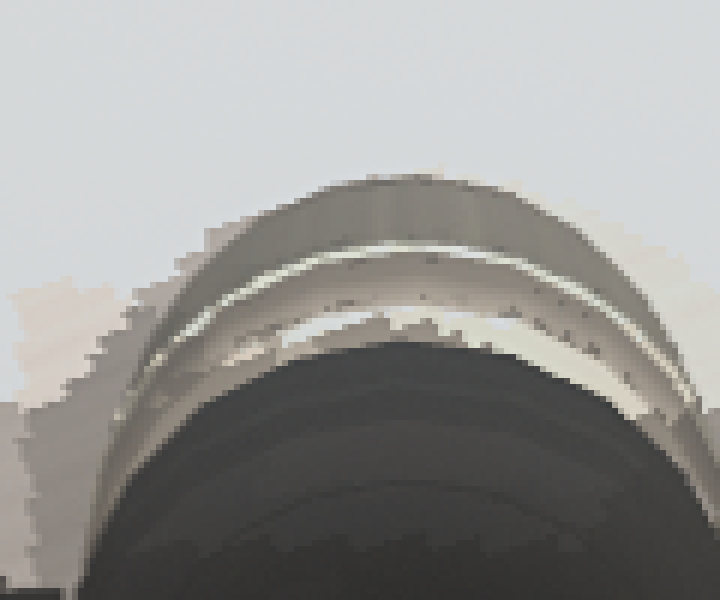

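Sideways alignment is now within 0.1 mm, and the top and far-wrist estimates also agree in tool z. I'll lower to the neck with a 0.05 cm nudge.

{"name": "drive_tool", "arguments": {
  "motion": [
    [0.2,0,0.05,0],
    [0.35,0,0.05,0],
    [0.45,0,0.05,0],
    [0.5,0,0.05,0],
    [0.5,0,0.05,0],
    [0.5,0,0.05,0]
  ]
}}

```text
time: 7.0
ee_pos: [0.6255, -0.1011, 0.0866]
eef_rot: [0.108, 0.699, -0.108, 0.699]
ft_force: [0.6, -0.7, 0.8]
width: 0.0608
```

```bash
python3 -c "
from m2 import *
meas('pics/w7.png')"
```

```text
7.0 [ 0.6255 -0.1011  0.0866] 0.003 [ 0.6 -0.7  0.8]
base (array([0.72, 0.87]), np.float64(0.14))
foot (array([ 0.66, -0.81]), np.float64(0.17))
```

View pics/w7c.png

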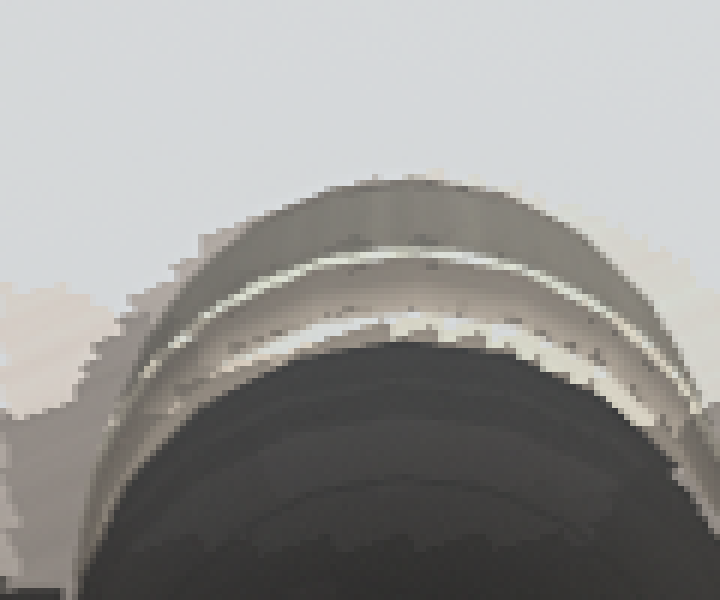

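{"name": "drive_tool", "arguments": {
  "motion": [
    [0.05,0,0,0],
    [0.05,0,0,0],
    [0.05,0,0,0],
    [0.05,0,0,0],
    [0.05,0,0,0]
  ],
  "grip": 40
}}

```text
time: 7.47
ee_pos: [0.6251, -0.1011, 0.0859]
eef_rot: [0.108, 0.699, -0.108, 0.699]
ft_force: [-0.3, -0.1, -0.6]
width: 0.0731
```

{"name": "drive_tool", "arguments": {
  "motion": [
    [-1,0,0,0],
    [-3,0,0,0],
    [-6,0,0,0],
    [-9,0,1,0],
    [-12,0,4,0],
    [-14,0,6,0],
    [-14,0,6,0],
    [-14,0,6,0],
    [-14,0,6,0],
    [-14,0,6,0]
  ],
  "grip": 255
}}

```text
time: 8.3
ee_pos: [0.6815, -0.1188, 0.225]
eef_rot: [0.108, 0.7, -0.108, 0.698]
ft_force: [-0.5, -0.8, -0.1]
width: 0.015
```

```bash
python3 - <<'E'
from h import *
import pickle
s=r.read_state(); c=r.calibration("wrist"); im=r.camera("wrist"); save("pics/w8.png",im); pickle.dump((s,c),open("w8.pkl","wb"))
print(s['time'],s['ee_pos'],s['width'],abs(s['joint_vel']).max())
im=r.camera("scene"); save("pics/s8.png",im); save("pics/s8c.png",cv2.resize(im[160:270,240:400],None,fx=5,fy=5,interpolation=cv2.INTER_CUBIC))
E
```

```text
8.3 [ 0.68145985 -0.11883937  0.22502666] 0.014957591345652443 0.0033567215978333124
```

View pics/w8.png

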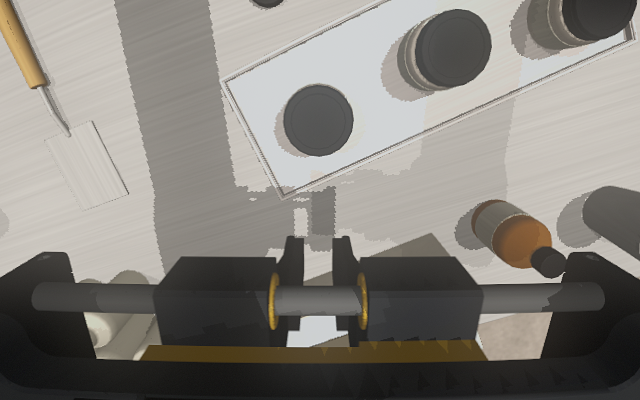

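View pics/s8c.png

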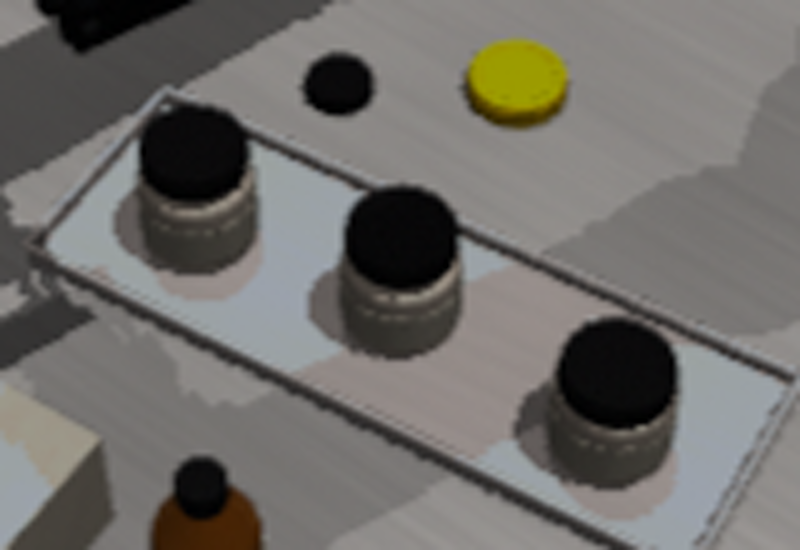

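The lid sits level on the jar at (318,120). I'll measure the placed and middle lids by apparent diameter, with the placed one as the known proud reference.

```bash
python3 - <<'E'
from h import *
import pickle
s,c=pickle.load(open("w8.pkl","rb")); im=cv2.imread("pics/w8.png")
for n,b in(("bare",(275,78,362,160)),("mid",(408,3,500,90)),):
    for th in(90,105):
        f=fit(im,b,th); print(n,th,np.round(f[:4],1),[(z,circ(c,f[5],z)) for z in(.072,.079)])
cs=r.calibration("scene"); sc=cv2.imread("pics/s8.png"); g=sc.max(2)
print("scene")
for n,b in(("bare",(264,178,294,205)),("mid",(305,194,336,220)),("left",(347,220,380,248))):
    f=fit(sc,b,40); u,v=f[:2]; print(n,np.round(f[:5],1),[(z,circ(cs,f[5],z)) for z in(.072,.079)])
    a=sc[b[1]-3:b[3]+18,int(u)-2:int(u)+3].max(2).mean(1).astype(int); print(a)
E
```

```text
bare 90 [318.  120.2  69.1  70.6] [(0.072, (array([ 0.625 , -0.1001]), 0.0602)), (0.079, (array([ 0.6245, -0.1   ]), 0.0587))]
bare 105 [317.9 120.3  69.5  70.8] [(0.072, (array([ 0.625 , -0.1002]), 0.0604)), (0.079, (array([ 0.6245, -0.1   ]), 0.059))]
mid 90 [452.7  48.1  72.5  80.8] [(0.072, (array([0.6018, 0.0247]), 0.0624)), (0.079, (array([0.6018, 0.0219]), 0.061))]
mid 105 [452.7  48.   72.6  81.3] [(0.072, (array([0.6017, 0.0248]), 0.0628)), (0.079, (array([0.6017, 0.022 ]), 0.0613))]
scene
bare [278.1 190.4  19.2  22.1  87.9] [(0.072, (array([ 0.6254, -0.1013]), 0.0657)), (0.079, (array([ 0.6298, -0.0968]), 0.0652))]
[ 88 113 129 136 137  88  30  10  10  10  10  10  10  10  10  10  10  10
  10  10  10   6   5   3   3  36  70 132 102  66  60  68  58  53  53  53
  52  53  53  64 134 148 147 146 148 158 164 164]
mid [319.9 207.2  20.3  22.7  87.6] [(0.072, (array([0.602 , 0.0238]), 0.0638)), (0.079, (array([0.6066, 0.0273]), 0.0633))]
[139 139 138 137 136 126  57  10   9   8   7   8   7   7   7   7   8   7
   7   8   7   8   7   5   4   3  16  65 115 103  72  59  79  62  52  53
  53  53  54  51  61 132 146 145 146 146 145]
left [363.1 234.5  21.5  23.3  99.3] [(0.072, (array([0.6044, 0.1626]), 0.063)), (0.079, (array([0.6089, 0.1649]), 0.0625))]
[128 115  78  76 107 133  81  24  10  10  11  11  10  10  10  10  11  11
  10  11  10  11  10  11   9   5   3   3  25  99  83  62  65  61  56  55
  55  55  56  52  70 133 147 146 146 146 146 158 160]
```

In the scene profile, the gap from lid to jar base is 14.6 px on the bare jar (placed lid), 14.2 px on the middle one and only 12.1 px on the left, even though the left jar is nearer. So left is closed and the middle lid is proud. Now pressing the placed lid.

```bash
python3 - <<'E'
from h import *
print(go([.6248,-.1005,.103]))
E
```

```text
[12.23  0.03 -5.95]
```

{"name": "drive_tool", "arguments": {
  "motion": [
    [0,0,-4,0],
    [3,0,-5.9,0],
    [6,0,-5.95,0],
    [9,0,-5.95,0],
    [11,0,-5.95,0],
    [11.9,0,-5.95,0],
    [12.2,0,-5.95,0],
    [12.2,0,-5.95,0],
    [12.2,0,-5.95,0]
  ],
  "grip": 255
}}

```text
time: 9.15
ee_pos: [0.6264, -0.1015, 0.1053]
eef_rot: [0.108, 0.698, -0.108, 0.699]
ft_force: [0.2, -0.2, 0.0]
width: 0.0004
```

{"name": "drive_tool", "arguments": {
  "motion": [
    [0.2,0,0,0],
    [0.4,0,0,0],
    [0.5,0,0,0],
    [0.6,0,0,0],
    [0.6,0,0,0]
  ]
}}

```text
time: 9.57
ee_pos: [0.6259, -0.1013, 0.0982]
eef_rot: [0.108, 0.699, -0.108, 0.699]
ft_force: [0.8, -1.1, 1.9]
width: 0.0003
```

{"name": "drive_tool", "arguments": {
  "motion": [
    [0.1,0,0,0],
    [0.2,0,0,0],
    [0.3,0,0,0],
    [0.3,0,0,0]
  ]
}}

```text
time: 9.9
ee_pos: [0.6265, -0.1014, 0.0958]
eef_rot: [0.108, 0.698, -0.108, 0.7]
ft_force: [2.5, -0.2, 4.1]
width: 0.0003
```

{"name": "drive_tool", "arguments": {
  "motion": [
    [0.1,0,0,0],
    [0.2,0,0,0],
    [0.3,0,0,0],
    [0.3,0,0,0]
  ]
}}

```text
time: 10.23
ee_pos: [0.6253, -0.1012, 0.0913]
eef_rot: [0.108, 0.699, -0.108, 0.698]
ft_force: [-0.7, 1.2, -0.4]
width: 0.0002
```

{"name": "drive_tool", "arguments": {
  "motion": [
    [0.1,0,0,0],
    [0.15,0,0,0],
    [0.2,0,0,0],
    [0.2,0,0,0]
  ]
}}

```text
time: 10.57
ee_pos: [0.6257, -0.1012, 0.0909]
eef_rot: [0.108, 0.699, -0.108, 0.699]
ft_force: [-4.0, 1.3, 9.8]
width: 0.0002
```

The placed lid reached a hard stop at TCP z 0.0909, which puts its top at 71.9 mm against a nominal 72. It has snapped home. Next I lift and look at the middle jar.

```bash
python3 - <<'E'
from h import *
print(go([.66,.006,.225]))
E
```

```text
[-13.41  11.27   0.04]
```

{"name": "drive_tool", "arguments": {
  "motion": [
    [-1,0,0,0],
    [-3,0,0,0],
    [-6.5,0,0,0],
    [-10,2,0,0],
    [-12.5,5,0,0],
    [-13.4,8,0,0],
    [-13.4,10.5,0,0],
    [-13.4,11.3,0,0],
    [-13.4,11.3,0,0],
    [-13.4,11.3,0,0],
    [-13.4,11.3,0,0]
  ]
}}

```text
time: 11.48
ee_pos: [0.6593, 0.0042, 0.2239]
eef_rot: [0.108, 0.699, -0.109, 0.699]
ft_force: [-0.2, -0.5, -0.3]
width: 0.0004
```

```bash
python3 - <<'E'
from h import *
s=r.read_state(); c=r.calibration("wrist"); rgb=r.camera("wrist"); save("pics/w9.png",rgb); im=rgb[:,:,::-1]
print(s['time'],s['ee_pos'],abs(s['joint_vel']).max())
g=im.max(2); m=((g<100)*255).astype(np.uint8); m[230:]=0
for k in cv2.findContours(m,cv2.RETR_EXTERNAL,cv2.CHAIN_APPROX_NONE)[0]:
    if cv2.contourArea(k)>1500:
        x,y,w,h=cv2.boundingRect(k); k=cv2.convexHull(k); print((x,y,w,h),[(z,circ(c,k,z)) for z in(.015,.072,.079)])
E
```

```text
11.4833 [0.65927009 0.00422699 0.2239126 ] 0.006498849776838885
(168, 152, 67, 64) [(0.015, (array([ 0.6332, -0.1217]), 0.0735)), (0.072, (array([ 0.6246, -0.0971]), 0.0616)), (0.079, (array([ 0.6236, -0.0941]), 0.0601))]
(285, 83, 70, 72) [(0.015, (array([0.606 , 0.0237]), 0.0721)), (0.072, (array([0.6018, 0.0247]), 0.0604)), (0.079, (array([0.6013, 0.0249]), 0.059))]
(433, 30, 74, 75) [(0.015, (array([0.6024, 0.1825]), 0.0732)), (0.072, (array([0.5988, 0.1579]), 0.0614)), (0.079, (array([0.5984, 0.1549]), 0.0599))]
```

View pics/w9.png

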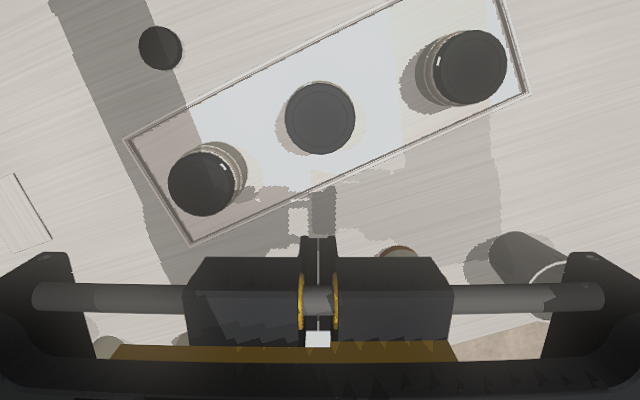

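Middle lid at pixel (320,118), world about (0.6013, 0.0245). The apparent diameter matches that of the proud lid seen earlier. Moving above it.

```bash
python3 - <<'E'
from h import *
print(go([.6013,.0243,.103]))
E
```

```text
[12.1   0.17 -6.14]
```

{"name": "drive_tool", "arguments": {
  "motion": [
    [0,0.1,-4,0],
    [3,0.2,-6.1,0],
    [6,0.2,-6.2,0],
    [9,0.2,-6.2,0],
    [11,0.2,-6.2,0],
    [11.9,0.2,-6.2,0],
    [12.1,0.2,-6.2,0],
    [12.1,0.2,-6.2,0],
    [12.1,0.2,-6.2,0],
    [12.1,0.2,-6.2,0]
  ]
}}

```text
time: 12.37
ee_pos: [0.6022, 0.0268, 0.1046]
eef_rot: [0.108, 0.698, -0.108, 0.7]
ft_force: [0.1, 0.0, -0.0]
width: 0.0006
```

{"name": "drive_tool", "arguments": {
  "motion": [
    [0.2,0,0,0],
    [0.4,0,0,0],
    [0.5,0,0,0],
    [0.6,0,0,0],
    [0.6,0,0,0]
  ]
}}

```text
time: 12.78
ee_pos: [0.6017, 0.0272, 0.0976]
eef_rot: [0.108, 0.698, -0.107, 0.699]
ft_force: [0.2, 0.6, 3.8]
width: 0.0002
```

{"name": "drive_tool", "arguments": {
  "motion": [
    [0.1,0,0,0],
    [0.2,0,0,0],
    [0.2,0,0,0]
  ]
}}

```text
time: 13.03
ee_pos: [0.6021, 0.0277, 0.0958]
eef_rot: [0.108, 0.698, -0.107, 0.7]
ft_force: [0.7, 1.8, 3.1]
width: 0.0008
```

Contact came at TCP z about 0.0976, which confirms this lid is proud. The TCP settled about 3 mm off centre in y, so I'll back off, re-centre and press again.

{"name": "drive_tool", "arguments": {
  "motion": [
    [-0.5,0,0,0],
    [-0.8,0,0,0],
    [-0.8,-0.3,0,0],
    [-0.8,-0.3,0,0],
    [-0.8,-0.3,0,0],
    [-0.8,-0.3,0,0]
  ]
}}

```text
time: 13.53
ee_pos: [0.6001, 0.0241, 0.1028]
eef_rot: [0.108, 0.699, -0.108, 0.699]
ft_force: [-0.1, 0.4, -0.1]
width: 0.0006
```

{"name": "drive_tool", "arguments": {
  "motion": [
    [0.3,0,0,0],
    [0.6,0,0,0],
    [0.7,0,0,0],
    [0.8,0,0,0],
    [0.8,0,0,0]
  ]
}}

```text
time: 13.95
ee_pos: [0.6003, 0.0238, 0.095]
eef_rot: [0.108, 0.699, -0.108, 0.699]
ft_force: [-1.3, 0.1, 1.1]
width: 0.0006
```

{"name": "drive_tool", "arguments": {
  "motion": [
    [0.1,0,0,0],
    [0.2,0,0,0],
    [0.2,0,0,0],
    [0.2,0,0,0]
  ]
}}

```text
time: 14.28
ee_pos: [0.6001, 0.0247, 0.0926]
eef_rot: [0.108, 0.699, -0.107, 0.699]
ft_force: [0.1, -0.4, -0.1]
width: 0.0005
```

{"name": "drive_tool", "arguments": {
  "motion": [
    [0.1,0,0,0],
    [0.2,0,0,0],
    [0.2,0,0,0],
    [0.2,0,0,0]
  ]
}}

```text
time: 14.62
ee_pos: [0.6004, 0.0245, 0.0911]
eef_rot: [0.108, 0.699, -0.107, 0.699]
ft_force: [-1.0, 1.2, 2.5]
width: 0.0007
```

{"name": "drive_tool", "arguments": {
  "motion": [
    [0.1,0,0,0],
    [0.1,0,0,0],
    [0.1,0,0,0]
  ]
}}

```text
time: 14.87
ee_pos: [0.6005, 0.0245, 0.0908]
eef_rot: [0.108, 0.699, -0.107, 0.699]
ft_force: [-3.8, 0.3, 9.8]
width: 0.0004
```

The middle lid snapped and now holds a hard stop at 0.0908 with 9.8 N. I retreat for a final check.

{"name": "drive_tool", "arguments": {
  "motion": [
    [-1,0,0,0],
    [-4,0,0,0],
    [-8,0,0,0],
    [-12,0,3,0],
    [-14,0,7,0],
    [-14,0,10,0],
    [-14,0,10,0],
    [-14,0,10,0],
    [-14,0,10,0],
    [-14,0,10,0]
  ]
}}

```text
time: 15.7
ee_pos: [0.6948, -0.0056, 0.2301]
eef_rot: [0.108, 0.699, -0.107, 0.699]
ft_force: [0.1, 0.9, -0.3]
width: 0.0001
```

```bash
python3 - <<'E'
from h import *
s=r.read_state(); c=r.calibration("wrist"); rgb=r.camera("wrist"); save("pics/w10.png",rgb); im=rgb[:,:,::-1]
print(s['time'],s['ee_pos'],abs(s['joint_vel']).max())
g=im.max(2); m=((g<100)*255).astype(np.uint8); m[230:]=0
for k in cv2.findContours(m,cv2.RETR_EXTERNAL,cv2.CHAIN_APPROX_NONE)[0]:
    if cv2.contourArea(k)>1500:
        x,y,w,h=cv2.boundingRect(k); k=cv2.convexHull(k); print((x,y,w,h),circ(c,k,.072))
sc=r.camera("scene"); save("pics/s10c.png",cv2.resize(sc[160:270,240:400],None,fx=5,fy=5,interpolation=cv2.INTER_CUBIC))
for n,u,y0,y1 in(("bare",278,175,222),("mid",319,191,238),("left",363,217,266)):
    print(n,sc[y0:y1,u-2:u+3].max(2).mean(1).astype(int))
E
```

```text
15.7 [ 0.69481859 -0.00559029  0.2300609 ] 0.013411238074672035
(164, 111, 68, 66) (array([ 0.6253, -0.0974]), 0.0609)
(283, 38, 70, 73) (array([0.6021, 0.0245]), 0.0592)
(433, 0, 74, 62) (array([0.5991, 0.1577]), 0.0625)
bare [ 41  34  30  25  19  35  38  32  13   4   5   4   5   5   6   5   5   6
   9  10  11  11  11   6   5   3   2  75  87  67  61  68  58  53  54  54
  53  54  54  65 135 149 148 148 151 161 165]
mid [141 140 140 139 137 137 138  99  38  10  11  11  10  10  11  10  10  11
  11  11  11  11  11  11   8   5   3   3  53  89  73  61  80  63  52  53
  54  54  54  52  62 134 148 147 148 148 157]
left [146 126  82  79 115 149  89  23   8   8   8   8   8   8   8   8   7   8
   8   7   8   8   8   7   8   5   3   2  25 100  84  63  66  62  57  56
  55  56  56  53  71 135 148 148 148 148 148 148 144]
```

View pics/w10.png

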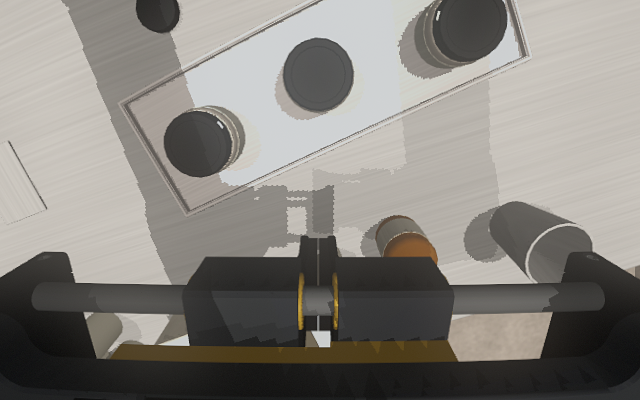

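View pics/s10c.png

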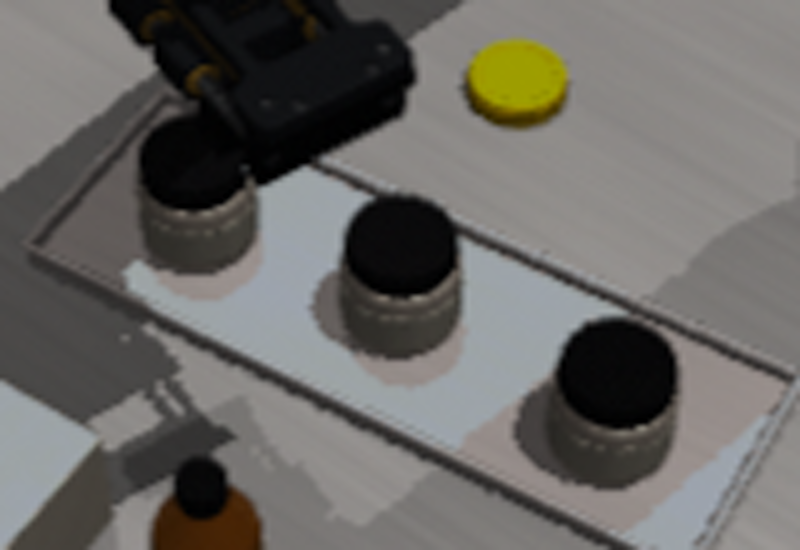

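All three lids now look alike, with the gap from lid to jar base at about 12–12.5 px on each. They are level and the arm is clear of everything, so I'll hand in.

```bash
python3 -c "
from h import *
r.close_job()"
```

```text
the job is handed in; nothing more can be done
```

I put the spare black lid on the bare jar (right of the row) and pressed it home, then pressed the proud lid on the middle jar. I judged the left lid already closed and did not touch it. I handed in at about 16 s; no verdict was reported.

**Lids:** Both pressed lids snapped, then stopped hard at about 10 N. Their tops were about 72 mm above the bench, as expected for a closed lid on the tray floor. In the last scene picture all three lids sit equally low on their jars and look level. The arm was clear, and the bystanders in view looked unmoved.

**Checks that disagreed:**
- **Jar position:** My first measurement of the bare jar was about 2–3 mm off, because I took a picture while the arm was still settling. A second check was wrong because I mistook a seam on the jar for its shoulder. I corrected both before letting the lid down. Even then, one check along tool z still differed from the others by about 2 mm.
- **Middle lid:** My first touch was about 3 mm off centre at 3–4 N, so I lifted, re-centred and pressed again.
- **Last wrist view:** It placed the right jar's lid about 3–4 mm in y from where I pressed it. The lid was far off the camera's centre there, so I put this down to the oblique view and took no closer picture.

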